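Draw the calibration syringe to its half-litre ring and hold it

ROBOT

A 7-joint arm with a two-finger parallel gripper is mounted at the origin on the work surface. World frame = base frame: x ahead of the robot, y to its left, z up, the work surface at z = 0. Lengths are in m, angles in degrees, forces in N, time in s.
With the tool pointing down it reaches from about 0.4 to 0.925 m from the base axis. Payload 5.6 kg.
Tool frame: the origin (TCP) lies midway between the tips of the shut fingers; the grasp point (between the pads) lies behind it (manip.pinch_z is the z of the grasp point in the tool frame, in m); z points along the fingers, y is the direction in which the jaws open and shut (so a half turn about z gives the same grasp; the last joint's range is limited). The gripper opens to 85 mm and grips with 20 to 120 N. Pads are 22 mm wide; open, the fingers measure 114 mm over their backs; the gripper's body (76 mm by 85 mm) begins 54 mm behind the grasp point. The pads swing forward as they close: fully open they stand 13 mm farther back than shut.
Start: joints at [61.879, 26.786, -0.665, 91.828, 0.344, 61.387, -3.226], TCP at [0.281, -0.586, 0.231] pointing down, gripper open.
Joint ranges: [-144.91, 144.91], [-17.63, 115.5], [-89.93, 88.59], [15.96, 139.68], [-74.01, 254.01], [8.47, 105.57], [-167.45, 167.45]. Speed limits (degrees/s): [147.25, 147.25, 180, 180, 180, 180, 180].

INTERFACE

Orientations are given as a 3x3 rotation matrix whose columns are the frame's x, y, z axes.
In Python, from rig import manip gives the robot as it stands.
- The arm moves only by the shell command python3 -m creep 'ROWS' [FORCE]. ROWS is JSON, a list of rows, each a list of 7 numbers: the turn, a rotation vector about the tool's x, y, z in units of 0.15 rad (1.0 is 0.15 rad), then the shift along the tool's x, y, z in units of 0.025 m (1.0 is 0.025 m), then the closure, from -1 (fully open) to 1 (shut), so that 0 is half open. A call has 1 to 20 rows; each row shifts and turns the pose as measured when the row begins, along the tool's axes as they then stand; what a row does not reach is not made up. A row lasts 1/8 s, in which the tool goes at most 62.5 mm and 10.7 degrees, less where a joint would pass 70% of its speed; a pose out of reach is approached as far as the arm can. A call with a number of a shift or a turn outside -1 to 1 is refused whole. A call with a gripper value outside its range is refused whole. The fingers move at their own pace and stop on an object; FORCE is the grip in N (left out, the last holds). Time passes only in rows, so rows that do not move let the fingers close. It gives the time, the measured TCP pose, the force and the opening at its end, in the units of the state.
- manip.observe(): the state, without advancing time (a new reading comes with each control period).
- manip.read_camera(name): name is "scene" or "top" or "wrist"; returns a dict with "image" (384x512x3 uint8, red, green, blue), "depth" (384x512 float32, m along the optical axis (not along the pixel's ray), 0 where there is no reading), "camera_matrix" (3x3 intrinsics, pixels), "dist" ([k1, k2, p1, p2, k3] as OpenCV has them; the pictures are not rectified), "R" (3x3) and "t" (3): a world point X has camera coordinates R X + t. Camera axes: x right, y down, z forward; pixel columns grow to the right and rows downward; lengths in m; the calibration is good to about 2 mm. A picture is of the moment at which its call begins.
- manip.hand_in(): hands the job in, once; it reports no verdict.
Trained networks look in a picture, given as the dict that the camera call returned (one of the last four; its "shot" number tells which), for a name from the list of things; names that differ only in an ending like _2 or _b are one class to them, and where a whole thing is asked for, a point or a joint stands for the part that bears it (a point fixed in the world has none). Each returns a list of dicts, best first, with "score" (0 to 1); they miss things now and then, are a little off and sometimes report something else, mostly with a low value. They report only what shows in the picture. A call takes as long as a camera call.
- manip.find_in(target, picture): "centre" ([column, row] as shares, 0 to 1, of the picture: columns of its width, rows of its height, amid what is visible of it).
- manip.trace(target, picture): "mask" (384x512 bool, what is visible of it) and "centre" ([column, row] as shares, 0 to 1, of the picture: columns of its width, rows of its height, amid what is visible of it).
The state is a dict: "t": time; "joints": joint angles; "joint_velocities": joint speeds; "effort": joint torques, N m; "ee_pos": TCP position; "tcp_rot": TCP orientation; "wrist_force": force on the tool from outside, world axes, zero at the start; "torque": the same for the moment, N m; "opening": finger opening in m.
Only numpy, scipy, OpenCV 4.12 (cv2) and the standard library are available. Lean on these libraries where they do the work, as an engineer would, in place of code of your own. Each camera call takes 0.05 s, during which the arm holds its last target.

TASK

Get the spirometer's calibration syringe ready for its half-litre shot. First pull the shut-off cap on the port straight out to its stop so that the port is open, then take the grip of the piston rod and draw the rod out in line with the barrel so that it does not jam, and without dragging the syringe along or swinging it round on the desk, until the engraved ring on the rod is level with the outer face of the brass bush. Finish there, still holding the grip in the gripper with the rod at the ring, ready to push when the spirometer prompts; leave the other things on the desk alone.

Things in the scene. Friction and masses are not known exactly. Their poses are not given: they have to be found in the camera images.
- syringe: One-litre calibration syringe, 3 kg, loose on rubber feet: clear barrel (90 mm) between two square 100 mm end plates, tops 108 mm above the desk, outer faces at y = -125 and +125 mm. Origin on the desk under mid-barrel; y axis along the barrel, from port to rod end (roughly to the robot's left, within 0.3 rad); bore axis 58 mm above the desk. It slides if pulled with over about 15 N.
- bush_face (a point): Centre of the outer face of the brass bush (38 mm outside diameter, 12 mm proud of the end plate) through which the rod leaves the syringe: on the bore axis at y = +137 mm of the syringe.
- plunger: Piston rod (steel, 20 mm) with piston and a black spool grip, one loose piece, 0.55 kg. Origin: middle of the grip, on the rod axis. Grip: waist 26 mm diameter, 34 mm long, between 44 mm flanges 6 mm thick. It slides along the syringe's y with 1 mm play and some 2 to 5 N of rub, and stays where left. Fully in, the origin is at y = +172 mm of the syringe; it starts 4 to 22 mm out; stroke 200 mm.
- ring_mark (a point): Middle of the dark engraved ring, 5 mm wide, round the rod, 135 mm from the grip's middle towards the piston; inside the barrel at the start. When it is level with bush_face the syringe holds half a litre and the grip's middle is 135 mm beyond the bush face (rod 100 mm out from fully in).
- cap_grip (a point): Middle of the grip part of the black push-pull shut-off cap on the port, on the bore axis, 58 mm above the desk. The grip part is a ribbed cylinder 38 mm in diameter and 28 mm long along the axis; at its outer end is a flange 48 mm in diameter, 7 mm thick. Shut, this point is at y = -164 mm of the syringe, 39 mm outside the end plate.
- cap (a joint): How far the shut-off cap is pulled out along the port, away from the barrel (towards -y of the syringe), in m: 0 shut, 0.016 fully out at its stop (port open); it starts at 0 to 0.003. It moves with about 4 N, stays where it is left and cannot come off.
- tub: White lidded soaking box, 110 x 160 mm and 100 mm high, on the desk beyond the syringe; to be left alone. Origin under its centre.
- meter: White desktop spirometer unit with a dark display, 110 x 140 mm and 55 mm high, on the desk to the right, past the port end; to be left alone. Origin under its centre.
- mouthpiece: Paper mouthpiece tube, 30 mm in diameter and 65 mm high, standing on the desk to the left, past the rod end; to be left alone. Origin under its centre.

How it is judged:
By the outcome, as a careful person would: the job done as asked, in the order asked, and still so for the second after the job is handed in, while the arm keeps its last pose, push and grip.
It also fails if it takes over 45 s, if anything falls off the work surface, if the arm or the gripper's body presses on something with over 40 N, if the wrist force passes 120 N, or if a joint passes its speed limit or range.

## Working session

There is one attempt and no reset: what is moved stays moved. The work goes in short steps, Python scripts to look and compute and a shell command to move; the robot and the scene stay as the last step left them, time stands still between calls to the robot, and variables do not carry over. Pictures are saved under pics/ and viewed, and the job is handed in when it is done.

```bash
mkdir -p pics; ls
python3 - <<'E'
from rig import manip
import cv2,numpy as np
o=manip.observe();print({k:np.round(v,3).tolist() for k,v in o.items()},manip.pinch_z)
for n in("scene","top"):
    p=manip.read_camera(n);cv2.imwrite(f"pics/{n}0.png",p["image"][:,:,::-1])
    print(n,p["camera_matrix"].round(1).tolist(),p["R"].round(3).tolist(),p["t"].round(3).tolist(),p["dist"])
    for t in("syringe","plunger","cap_grip","bush_face","ring_mark","tub","meter","mouthpiece"):
        print(t,[(round(d["score"],2),(np.array(d["centre"])*[512,384]).round(0).tolist()) for d in manip.find_in(t,p)][:3])
E
```

```text
pics
{'t': 0.0, 'joints': [61.88, 26.839, -0.664, 91.881, 0.343, 61.387, -3.226], 'joint_velocities': [0.084, 0.01, 0.029, 0.051, 0.111, -0.061, 0.007], 'effort': [-0.001, -53.239, 0.021, -25.13, 0.011, 0.008, -0.0], 'ee_pos': [0.281, -0.585, 0.23], 'tcp_rot': [[0.901, 0.433, -0.001], [0.433, -0.901, 0.002], [-0.0, -0.002, -1.0]], 'wrist_force': [-0.151, -0.169, 0.04], 'torque': [0.018, -0.045, -0.02], 'opening': 0.085} -0.0187
scene [[432.3, 0.0, 254.3], [0.0, 432.3, 198.4], [0.0, 0.0, 1.0]] [[-0.61, 0.792, 0.021], [0.558, 0.448, -0.699], [-0.563, -0.415, -0.715]] [0.363, -0.3, 1.712] [0.03390861 0.         0.         0.         0.        ]
syringe [(0.81, [276.0, 186.0])]
plunger [(0.76, [327.0, 214.0])]
cap_grip [(0.55, [229.0, 172.0])]
bush_face [(0.6, [274.0, 189.0])]
ring_mark [(0.76, [331.0, 211.0])]
tub [(0.85, [222.0, 231.0])]
meter [(0.75, [172.0, 140.0])]
mouthpiece [(0.81, [382.0, 250.0]), (0.54, [169.0, 141.0])]
top [[388.9, 0.0, 259.0], [0.0, 388.9, 189.8], [0.0, 0.0, 1.0]] [[-0.018, -1.0, -0.022], [-0.989, 0.021, -0.15], [0.15, 0.019, -0.989]] [0.026, 0.639, 1.164] [-0.01307014  0.          0.          0.          0.        ]
syringe [(0.69, [257.0, 225.0])]
plunger [(0.68, [195.0, 232.0])]
cap_grip [(0.42, [313.0, 220.0]), (0.37, [259.0, 222.0])]
bush_face [(0.87, [260.0, 222.0]), (0.22, [255.0, 148.0])]
ring_mark [(0.52, [258.0, 224.0]), (0.5, [196.0, 234.0])]
tub [(0.87, [256.0, 149.0])]
meter [(0.91, [403.0, 223.0])]
mouthpiece [(0.65, [194.0, 232.0])]
```

View pics/scene0.png

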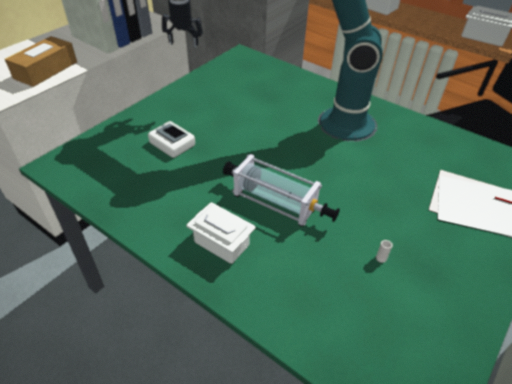

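View pics/top0.png

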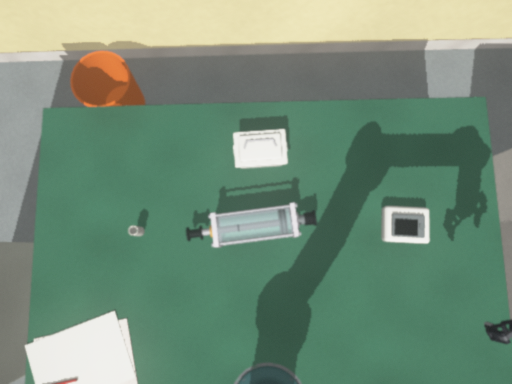

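The scene shows the syringe mid-desk. In the top view the grip is at about (195,233), the cap at (309,218), the tub at (260,148), the meter at (406,225) and the mouthpiece at (136,231). The net's mouthpiece hit in the top view is wrong, since it landed on the grip.

```bash
cat > h.py <<'E'
from rig import manip
import cv2,numpy as np
def ray(p,uv):
    n=cv2.undistortPoints(np.array(uv,float).reshape(-1,1,2),p["camera_matrix"],np.array(p["dist"])).reshape(-1,2)
    d=np.c_[n,np.ones(len(n))]@p["R"]; c=-p["R"].T@p["t"]; return c,d
def onz(p,uv,z):
    c,d=ray(p,uv); return c+d*((z-c[2])/d[:,2])[:,None]
def proj(p,X):
    return cv2.projectPoints(np.array(X,float).reshape(-1,1,3),cv2.Rodrigues(p["R"])[0],p["t"],p["camera_matrix"],np.array(p["dist"]))[0].reshape(-1,2)
def cloud(p,mask=None):
    v,u=np.nonzero((p["depth"]>0)&(mask if mask is not None else True))
    c,d=ray(p,np.c_[u,v]); return c+d*p["depth"][v,u][:,None], np.c_[u,v]
E
python3 - <<'E'
from h import *
for n in("top","scene"):
    p=manip.read_camera(n)
    for t,z in(("syringe",.058),("plunger",.058),("cap_grip",.058),("tub",.1),("meter",.055),("mouthpiece",.065)):
        for d in manip.trace(t,p)[:2]:
            m=d["mask"]; X,uv=cloud(p,m)
            print(n,t,round(d["score"],2),m.sum(),(np.array(d["centre"])*[512,384]).round(1),"onz",onz(p,[np.array(d["centre"])*[512,384]],z).round(3),"cloud med",np.median(X,0).round(3),X.min(0).round(3),X.max(0).round(3))
    if n=="top": 
        i=cv2.resize(p["image"][180:270,160:340,::-1],None,fx=4.4,fy=4.4,interpolation=cv2.INTER_CUBIC);cv2.imwrite("pics/topc.png",i)
E
```

```text
top syringe 0.72 3040 [255.1 222.9] onz [[0.536 0.027 0.058]] cloud med [0.531 0.023 0.099] [ 0.465 -0.151 -0.004] [0.589 0.174 0.115]
top plunger 0.56 205 [194.8 230.8] onz [[0.515 0.212 0.058]] cloud med [0.511 0.204 0.068] [ 0.49   0.167 -0.001] [0.53  0.236 0.081]
top cap_grip 0.51 207 [199.7 232.2] onz [[0.511 0.197 0.058]] cloud med [0.511 0.204 0.068] [ 0.49   0.166 -0.004] [0.53  0.236 0.081]
top cap_grip 0.45 123 [310.1 218.8] onz [[ 0.545 -0.141  0.058]] cloud med [ 0.546 -0.139  0.074] [ 0.531 -0.154  0.063] [ 0.568 -0.122  0.085]
top tub 0.62 1913 [256.5 148.6] onz [[0.758 0.018 0.1  ]] cloud med [0.762 0.008 0.091] [ 0.709 -0.077 -0.003] [0.839 0.097 0.105]
top meter 0.59 1651 [405.5 223.3] onz [[ 0.526 -0.431  0.055]] cloud med [ 0.524 -0.432  0.047] [ 0.469 -0.526 -0.003] [ 0.581 -0.365  0.062]
top mouthpiece 0.5 125 [136.2 229.3] onz [[0.523 0.39  0.065]] cloud med [0.521 0.397 0.035] [ 0.507  0.384 -0.002] [0.534 0.416 0.066]
scene syringe 0.77 2848 [272.2 188.1] onz [[0.534 0.022 0.058]] cloud med [0.559 0.034 0.091] [ 0.368 -0.17  -0.007] [0.595 0.171 0.112]
scene syringe 0.46 236 [328.2 212.5] onz [[0.514 0.214 0.058]] cloud med [0.517 0.209 0.065] [ 0.435  0.161 -0.003] [0.535 0.241 0.082]
scene plunger 0.76 245 [326.5 214. ] onz [[0.522 0.213 0.058]] cloud med [0.518 0.211 0.065] [ 0.435  0.161 -0.003] [0.535 0.241 0.082]
scene plunger 0.38 1030 [171.7 139.8] onz [[ 0.559 -0.395  0.058]] cloud med [ 0.545 -0.411  0.043] [ 0.435 -0.509 -0.003] [ 0.588 -0.359  0.06 ]
scene tub 0.9 2357 [222.3 232. ] onz [[0.794 0.04  0.1  ]] cloud med [0.788 0.027 0.083] [ 0.65  -0.129 -0.005] [0.826 0.096 0.105]
scene meter 0.78 1030 [169.5 140.6] onz [[ 0.565 -0.401  0.055]] cloud med [ 0.545 -0.413  0.043] [ 0.445 -0.553 -0.006] [ 0.588 -0.359  0.06 ]
scene mouthpiece 0.47 214 [383.1 250.6] onz [[0.549 0.407 0.065]] cloud med [0.533 0.405 0.044] [0.506 0.39  0.002] [0.539 0.417 0.068]
```

View pics/topc.png

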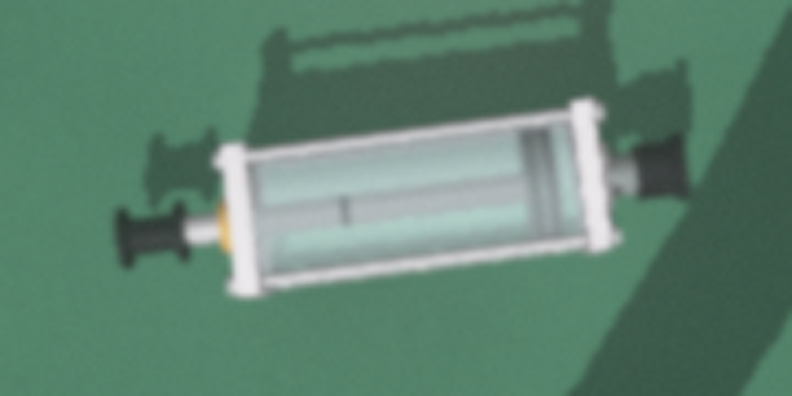

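```bash
python3 -m creep '[[0,0,0,0.96,-0.63,0,-1],[0,0,0,0.96,-0.63,0,-1],[0,0,0,0.96,-0.63,0,-1],[0,0,0,0.96,-0.63,0,-1],[0,0,0,0.96,-0.63,0,-1],[0,0,0,0.96,-0.63,0,-1],[0,0,0,0.96,-0.63,0,-1],[0,0,0,0.96,-0.63,0,-1],[0,0,0,0.96,-0.63,0,-1],[0,0,0,0.96,-0.63,0,-1],[0,0,0,0.96,-0.63,0,-1],[0,0,0,0.96,-0.63,0,-1],[0,0,0,0.96,-0.63,0,-1],[0,0,0,0.96,-0.63,0,-1],[0,0,0,0.96,-0.63,0,-1],[0,0,0,0.96,-0.63,0,-1]]' 25
python3 -m creep '[[0,0,-1,0,0,0,-1],[0,0,-1,0,0,0,-1],[0,0,-1,0,0,0,-1],[0,0,-1,0,0,0,-1],[0,0,-1,0,0,0,-1],[0,0,-1,0,0,0,-1],[0,0,-1,0,0,0,-1],[0,0,-1,0,0,0,-1]]'
python3 - <<'E'
from h import *
o=manip.observe();print({k:np.round(v,3).tolist() for k,v in o.items()})
p=manip.read_camera("wrist");cv2.imwrite(f"pics/w1.png",p["image"][:,:,::-1])
print(p["R"].round(3).tolist(),(-p["R"].T@p["t"]).round(3),p["camera_matrix"].round(1).tolist())
E
```

```text
t: 3.6
ee_pos: [0.5255, -0.1839, 0.2324]
tcp_rot: [[0.904, 0.427, 0.003], [0.427, -0.904, -0.004], [0.001, 0.005, -1.0]]
wrist_force: [0.1, 0.2, 0.1]
opening: 0.0854
t: 4.6
ee_pos: [0.5274, -0.1804, 0.2333]
tcp_rot: [[-0.116, 0.993, 0.005], [0.993, 0.116, -0.004], [-0.005, 0.004, -1.0]]
wrist_force: [-0.7, 0.0, 0.7]
opening: 0.0857
{'t': 4.6, 'joints': [35.505, 19.934, -24.831, 103.863, 9.933, 57.979, 13.377], 'joint_velocities': [10.365, 1.976, -12.999, -0.562, 5.84, 1.005, 65.611], 'effort': [-0.933, -43.04, -3.259, -24.048, -0.082, -0.035, -1.208], 'ee_pos': [0.527, -0.18, 0.233], 'tcp_rot': [[-0.116, 0.993, 0.005], [0.993, 0.116, -0.004], [-0.005, 0.004, -1.0]], 'wrist_force': [-0.725, 0.047, 0.706], 'torque': [-0.016, 0.011, 0.009], 'opening': 0.086}
[[0.993, 0.115, 0.005], [0.109, -0.954, 0.28], [0.037, -0.277, -0.96]] [ 0.518 -0.11   0.375] [[267.0, 0.0, 252.4], [0.0, 267.0, 194.1], [0.0, 0.0, 1.0]]
```

View pics/w1.png

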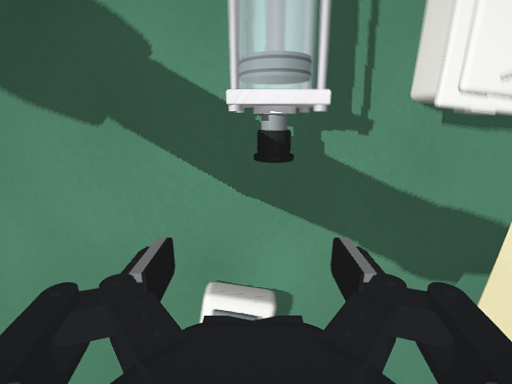

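Wrist view: the cap grip is at about (273,140), its flange at (273,158), and the near end plate's top runs from (227,97) to (330,97). I'll measure the axis from the depth.

```bash
cat > meas.py <<'E'
from h import *
import sys
def run(tag):
    for _ in range(2): p=manip.read_camera("wrist")
    X,uv=cloud(p)
    c=np.array([.531,.023]);
    near=np.hypot(*(X[:,:2]-c).T)<.3
    pl=near&(X[:,2]>.1)&(X[:,2]<.116)&(uv[:,1]<220)
    P=X[pl]; print("plate tops",len(P),P.min(0).round(3),P.max(0).round(3))
    if len(P)>20:
        # near plate
        r=cv2.minAreaRect((P[:,:2]*1000).astype(np.float32)); print("rect mm",r)
        print(cv2.boxPoints(r).round(1).tolist())
    for t in("cap_grip","plunger"):
        for d in manip.trace(t,p)[:2]:
            Y,u=cloud(p,d["mask"]); Y=Y[Y[:,2]>.03]
            if len(Y)>10: print(t,round(d["score"],2),(np.array(d["centre"])*[512,384]).round(1),len(Y),"med",np.median(Y,0).round(4),Y.min(0).round(3),Y.max(0).round(3),"onz",onz(p,[np.array(d["centre"])*[512,384]],.058).round(4))
    cv2.imwrite(f"pics/{tag}.png",p["image"][:,:,::-1]); np.savez("last.npz",**{k:p[k] for k in("image","depth","camera_matrix","dist","R","t")})
    return p
if __name__=="__main__":
    run(sys.argv[1]); o=manip.observe(); print(o["t"],o["ee_pos"].round(4) if hasattr(o["ee_pos"],"round") else o["ee_pos"],np.round(o["wrist_force"],1),o["opening"])
E
python3 meas.py w2
```

```text
plate tops 5819 [ 0.489 -0.106  0.1  ] [ 0.593 -0.     0.11 ]
rect mm ((539.1754150390625, -52.82197952270508), (99.6086654663086, 96.4517822265625), 6.496176719665527)
[[484.20001220703125, -10.5], [495.1000061035156, -106.4000015258789], [594.0999755859375, -95.0999984741211], [583.2000122070312, 0.699999988079071]]
cap_grip 0.63 [274.3 147.5] 1086 med [ 0.547  -0.1399  0.0748] [ 0.527 -0.158  0.048] [ 0.573 -0.121  0.083] onz [[ 0.5497 -0.1418  0.058 ]]
4.85 [ 0.5273 -0.1804  0.2332] [-0.  -0.7 -0.5] 0.08553690001758216
```

```bash
python3 -m creep '[[0,0,0,0.75,0.53,0,-1],[0,0,0,0.75,0.53,0,-1],[0,0,0,0,0,0,-1],[0,0,0,0,0,0.9,-1],[0,0,0,0,0,0.9,-1],[0,0,0,0,0,0.9,-1],[0,0,0,0,0,0.9,-1],[0,0,0,0,0,0.9,-1],[0,0,0,0,0,0,-1]]'; python3 meas.py w3
```

```text
t: 5.98
ee_pos: [0.5482, -0.1485, 0.1181]
tcp_rot: [[-0.089, 0.996, 0.004], [0.996, 0.089, -0.011], [-0.011, 0.003, -1.0]]
wrist_force: [0.5, -0.1, 0.1]
opening: 0.0851
plate tops 14350 [ 0.49  -0.107  0.1  ] [ 0.592 -0.015  0.11 ]
rect mm ((540.1336059570312, -60.595645904541016), (99.71227264404297, 84.55529022216797), 4.934825420379639)
[[486.79998779296875, -22.799999237060547], [494.1000061035156, -107.0], [593.4000244140625, -98.4000015258789], [586.2000122070312, -14.199999809265137]]
6.175 [ 0.5506 -0.148   0.1208] [ 0.4 -0.2 -0.3] 0.08517842221638974
```

View pics/w3.png

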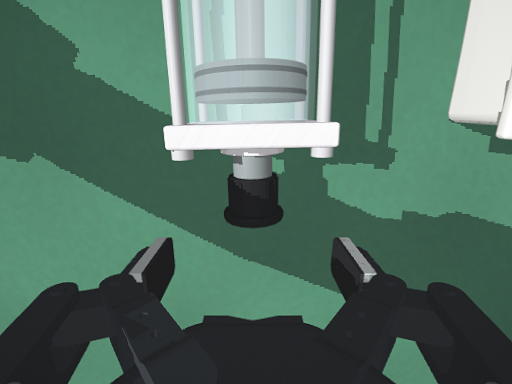

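The cap grip is at about (253,195), the flange at (253,215), the plate's front edge at v≈145 and the pads at u 170 and 335. Next I'll fit the plate edge for the yaw.

```bash
cat > edge.py <<'E'
from h import *
def fit():
    for n in("wrist","wrist","top"):
        p=manip.read_camera(n); X,uv=cloud(p)
        c=np.array([.5445,-.1]);
        for nm,cc in (("port",(.5445,-.1)),("rod",(.516,.147))):
            m=(abs(X[:,0]-cc[0])<.044)&(abs(X[:,1]-cc[1])<.03)&(X[:,2]>.098)&(X[:,2]<.118)&(uv[:,1]<250)
            P=X[m]
            if len(P)<30: continue
            sgn=1 if nm=="rod" else -1
            b=((P[:,0]-cc[0])/.004).round().astype(int); e=np.array([[P[b==k,0].mean(),sgn*np.max(sgn*P[b==k,1])] for k in np.unique(b) if (b==k).sum()>2])
            f=np.polyfit(e[:,0],e[:,1],1); r=e[:,1]-np.polyval(f,e[:,0]); g=abs(r)<.002
            f=np.polyfit(e[g,0],e[g,1],1)
            # lateral extents
            m2=(abs(X[:,0]-cc[0])<.07)&(abs(X[:,1]-cc[1])<.012)&(X[:,2]>.1)&(X[:,2]<.116)&(uv[:,1]<250);Q=X[m2]
            print(n,nm,"yaw",np.degrees(np.arctan(f[0])).round(2),"y at",cc[0],np.polyval(f,cc[0]).round(4),"z",np.median(P[:,2]).round(4),"x ext",Q[:,0].min().round(4),Q[:,0].max().round(4))
    o=manip.observe(); R=np.array(o["tcp_rot"]); print(o["t"],np.round(o["ee_pos"],4),"toolyaw",np.degrees(np.arctan2(-R[0,0],R[1,0])).round(2),R[:,2].round(4),np.round(o["wrist_force"],1))
if __name__=="__main__": fit()
E
python3 edge.py
```

```text
wrist port yaw 6.14 y at 0.5445 -0.0954 z 0.1068 x ext 0.4933 0.5926
wrist port yaw 5.97 y at 0.5445 -0.0955 z 0.1068 x ext 0.4933 0.5922
top port yaw 6.96 y at 0.5445 -0.0932 z 0.1064 x ext 0.495 0.5892
top rod yaw 7.02 y at 0.516 0.1538 z 0.1049 x ext 0.4677 0.5674
6.325 [ 0.5505 -0.1477  0.1206] toolyaw 5.18 [ 0.0091 -0.0113 -0.9999] [-0.7 -0.4 -0.3]
```

Run:
```python
from h import *
p=manip.read_camera("wrist")
i=cv2.resize(p["image"][110:240,150:360,::-1],None,fx=3.8,fy=3.8,interpolation=cv2.INTER_CUBIC);cv2.imwrite("pics/w4c.png",i)
X,uv=cloud(p)
for u in(240,253,266):
    for v in range(150,236,4):
        k=(uv[:,0]==u)&(uv[:,1]==v)
        if k.any(): print(u,v,X[k][0].round(4),end=" | ")
    print()
t=manip.read_camera("top"); print(onz(t,[[194.1,233.4],[308.9,218.2]],.06).round(4))
```

```text
240 150 [ 0.5378 -0.0999  0.0794] | 240 154 [ 0.538  -0.1025  0.0803] | 240 158 [ 0.538  -0.1067  0.0706] | 240 162 [ 0.5383 -0.1097  0.0704] | 240 166 [ 0.5385 -0.1126  0.0702] | 240 170 [ 0.5387 -0.1155  0.0703] | 240 174 [ 0.5389 -0.1188  0.0691] | 240 178 [ 0.5392 -0.1212  0.0716] | 240 182 [ 0.5395 -0.1232  0.0757] | 240 186 [ 0.5397 -0.1265  0.0743] | 240 190 [ 0.5399 -0.1293  0.075 ] | 240 194 [ 0.5402 -0.1322  0.0754] | 240 198 [ 0.5404 -0.1355  0.0747] | 240 202 [ 0.5406 -0.1385  0.0749] | 240 206 [ 0.5409 -0.1422  0.0733] | 240 210 [ 0.5411 -0.1447  0.0751] | 240 214 [ 0.5413 -0.148   0.0747] | 240 218 [ 0.5416 -0.1501  0.0774] | 240 222 [ 0.5419 -0.1524  0.0796] | 240 230 [ 5.423e-01 -1.950e-01 -2.000e-04] | 240 234 [ 5.426e-01 -1.998e-01 -5.000e-04] | 
253 150 [ 0.5466 -0.0989  0.0813] | 253 154 [ 0.5468 -0.1016  0.0807] | 253 158 [ 0.5473 -0.1057  0.0718] | 253 162 [ 0.5475 -0.1084  0.0728] | 253 166 [ 0.5478 -0.1114  0.0722] | 253 170 [ 0.5481 -0.1144  0.0721] | 253 174 [ 0.5484 -0.1173  0.0721] | 253 178 [ 0.5486 -0.1201  0.0728] | 253 182 [ 0.5488 -0.1227  0.0742] | 2
[... 624 characters left out ...]
5576 -0.1118  0.0657] | 266 170 [ 0.5579 -0.1147  0.066 ] | 266 174 [ 0.5583 -0.1179  0.0656] | 266 178 [ 0.5584 -0.1204  0.0677] | 266 182 [ 0.5585 -0.1227  0.0711] | 266 186 [ 0.5587 -0.1255  0.0719] | 266 190 [ 0.559  -0.1284  0.0722] | 266 194 [ 0.5594 -0.1317  0.0714] | 266 198 [ 0.5597 -0.1348  0.0716] | 266 202 [ 0.56   -0.1377  0.0722] | 266 206 [ 0.5603 -0.141   0.0717] | 266 210 [ 0.5607 -0.1443  0.0716] | 266 214 [ 0.561  -0.1473  0.0721] | 266 218 [ 0.5607 -0.1482  0.078 ] | 266 222 [ 0.561  -0.151   0.0789] | 266 226 [ 0.5615 -0.1548  0.0774] | 266 230 [ 5.700e-01 -1.926e-01 -3.000e-04] | 266 234 [ 0.5705 -0.1975 -0.0008] | 
[[ 0.5074  0.2134  0.06  ]
 [ 0.5469 -0.1375  0.06  ]]
```

View pics/w4c.png

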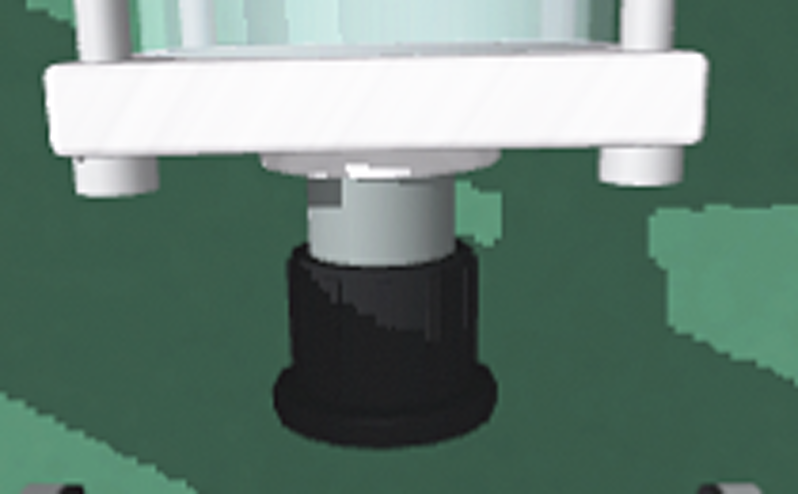

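Run:
```python
from h import *
p=dict(np.load("last.npz"))
p=manip.read_camera("wrist")
print("cap axis",onz(p,[[290/3.8+150,191.6],[250.8,191.6],[476/3.8+150,191.6]],.062).round(4))
print("flange axis",onz(p,[[386/3.8+150,400/3.8+110]],.062).round(4))
print("port plate edge corners",onz(p,[[46/3.8+150,66/3.8+110],[708/3.8+150,56/3.8+110]],.107).round(4))
o=manip.observe();print(np.round(o["ee_pos"],4))
```

```text
cap axis [[ 0.529  -0.135   0.062 ]
 [ 0.548  -0.1334  0.062 ]
 [ 0.5669 -0.1317  0.062 ]]
flange axis [[ 0.5503 -0.1529  0.062 ]]
port plate edge corners [[ 0.4935 -0.0872  0.107 ]
 [ 0.5914 -0.077   0.107 ]]
[ 0.5502 -0.1476  0.1201]
```

```bash
python3 -m creep '[[0.05,0.08,-0.15,0.47,-0.03,0,-1],[0,0,0,0,0,0,-1],[0,0,0,0,0,0.8,-1],[0,0,0,0,0,0,-1],[0,0,0,0,0,0,-1]]'; python3 edge.py | tail -1
```

```text
t: 7.1
ee_pos: [0.5478, -0.1347, 0.098]
tcp_rot: [[-0.115, 0.993, -0.002], [0.993, 0.115, 0.001], [0.001, -0.002, -1.0]]
wrist_force: [0.2, 0.4, 0.5]
opening: 0.0856
7.25 [ 0.5479 -0.1348  0.0984] toolyaw 6.59 [-0.0014  0.0011 -1.    ] [-0.6  0.5  0.4]edge.py:13: RankWarning: Polyfit may be poorly conditioned
  f=np.polyfit(e[g,0],e[g,1],1)
edge.py:13: RankWarning: Polyfit may be poorly conditioned
  f=np.polyfit(e[g,0],e[g,1],1)
```

```bash
python3 -m creep '[[0,0,0,-0.05,0.01,0.75,-1],[0,0,0,0,0,0.75,-1],[0,0,0,0,0,0.6,-1],[0,0,0,0,0,0,-1],[0,0,0,0,0,0,-1]]'; python3 meas.py w5
```

```text
t: 7.88
ee_pos: [0.5477, -0.1361, 0.0413]
tcp_rot: [[-0.115, 0.993, -0.003], [0.993, 0.115, 0.001], [0.002, -0.003, -1.0]]
wrist_force: [0.3, -0.4, -0.9]
opening: 0.0856
plate tops 40115 [ 0.492 -0.103  0.1  ] [ 0.593 -0.029  0.11 ]
rect mm ((540.2401123046875, -66.47785949707031), (99.75390625, 64.6657943725586), 6.7150444984436035)
[[486.8999938964844, -40.20000076293945], [494.5, -104.4000015258789], [593.5999755859375, -92.80000305175781], [586.0, -28.5]]
cap_grip 0.8 [254.5 278. ] 6043 med [ 0.5481 -0.1395  0.0745] [ 0.526 -0.158  0.049] [ 0.574 -0.119  0.114] onz [[ 0.55   -0.1485  0.058 ]]
8.075 [ 0.548  -0.1363  0.042 ] [0.5 0.5 0.5] 0.08511675631273821
```

View pics/w5.png

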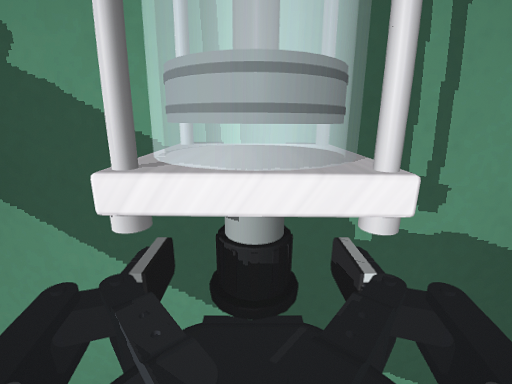

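Wrist view: the cap is centred at u≈254 between the pads at 172 and 334. I'll close most of the way and look.

```bash
python3 -m creep '[[0,0,0,0,0,0,0],[0,0,0,0,0,0,0],[0,0,0,0,0,0,0],[0,0,0,0,0,0,0]]' 30; python3 meas.py w6
```

```text
t: 8.57
ee_pos: [0.5486, -0.1366, 0.0431]
tcp_rot: [[-0.114, 0.993, 0.0], [0.993, 0.114, 0.0], [0.0, 0.0, -1.0]]
wrist_force: [-0.4, -0.4, 0.4]
opening: 0.0429
plate tops 38983 [ 0.492 -0.104  0.1  ] [ 0.593 -0.029  0.11 ]
rect mm ((540.26513671875, -66.83505249023438), (99.42337036132812, 65.4780502319336), 6.557408809661865)
[[487.1000061035156, -40.0], [494.6000061035156, -105.0], [593.4000244140625, -93.69999694824219], [585.9000244140625, -28.600000381469727]]
cap_grip 0.72 [250.3 274.2] 5835 med [ 0.5485 -0.1393  0.0746] [ 0.527 -0.157  0.048] [ 0.573 -0.119  0.083] onz [[ 0.5486 -0.148   0.058 ]]
8.775 [ 0.5486 -0.1365  0.043 ] [ 0.9 -0.1 -0.3] 0.042469115411166075
```

View pics/w6.png

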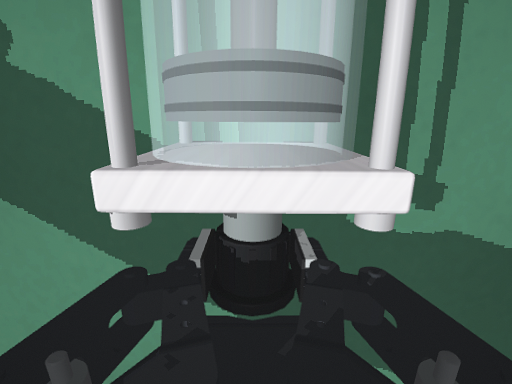

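The pads straddle the cap with small gaps on both sides (pad edges at 206 and 297, cap at 215 to 291). Closing now.

```bash
python3 -m creep '[[0,0,0,0,-0.01,0,0.06],[0,0,0,0,0,0,0.12],[0,0,0,0,0,0,0.2],[0,0,0,0,0,0,0.3],[0,0,0,0,0,0,0.3]]' 30; python3 meas.py w7
```

```text
t: 9.4
ee_pos: [0.5485, -0.1365, 0.0432]
tcp_rot: [[-0.114, 0.993, 0.0], [0.993, 0.114, 0.0], [0.0, 0.0, -1.0]]
wrist_force: [-0.9, 0.6, 0.3]
opening: 0.037
plate tops 38898 [ 0.492 -0.104  0.1  ] [ 0.593 -0.03   0.11 ]
rect mm ((540.3848266601562, -67.03410339355469), (100.40935516357422, 66.07575225830078), 6.7284064292907715)
[[486.70001220703125, -40.099998474121094], [494.3999938964844, -105.69999694824219], [594.0999755859375, -94.0], [586.4000244140625, -28.299999237060547]]
cap_grip 0.98 [248.2 273.4] 5343 med [ 0.5484 -0.1387  0.0749] [ 0.528 -0.158  0.053] [ 0.57  -0.119  0.083] onz [[ 0.5472 -0.1477  0.058 ]]
9.6 [ 0.5485 -0.1366  0.0432] [-0.3 -0.1  0.1] 0.03698224017181646
```

```bash
python3 -m creep '[[0,0,0,-0.12,0,0,0.3],[0,0,0,-0.12,0,0,0.3]]'; python3 edge.py 2>/dev/null| tail -1
```

```text
t: 9.85
ee_pos: [0.5489, -0.14, 0.0431]
tcp_rot: [[-0.116, 0.993, -0.001], [0.993, 0.116, 0.003], [0.003, -0.0, -1.0]]
wrist_force: [-1.6, 4.2, 1.9]
opening: 0.0372
10.0 [ 0.5489 -0.1406  0.0431] toolyaw 6.62 [-5.0e-04  2.5e-03 -1.0e+00] [-1.9  3.4  2.6]
```

```bash
python3 -m creep '[[0,0,0,-0.12,0,0,0.3],[0,0,0,-0.12,0,0,0.3],[0,0,0,-0.08,0,0,0.3]]'; python3 -m creep '[[0,0,0,-0.06,0,0,0.3]]';python3 -m creep '[[0,0,0,-0.06,0,0,0.3]]'
```

```text
t: 10.38
ee_pos: [0.5498, -0.1485, 0.0431]
tcp_rot: [[-0.116, 0.993, -0.001], [0.993, 0.116, 0.003], [0.003, -0.0, -1.0]]
wrist_force: [-2.3, 4.2, 2.7]
opening: 0.0367
t: 10.5
ee_pos: [0.5499, -0.1502, 0.0431]
tcp_rot: [[-0.115, 0.993, -0.001], [0.993, 0.115, 0.003], [0.003, -0.0, -1.0]]
wrist_force: [-1.3, 3.8, 2.7]
opening: 0.0374
t: 10.62
ee_pos: [0.5501, -0.1515, 0.0431]
tcp_rot: [[-0.115, 0.993, -0.001], [0.993, 0.115, 0.004], [0.004, -0.0, -1.0]]
wrist_force: [-1.7, 7.8, 3.3]
opening: 0.037
```

```bash
python3 -m creep '[[0,0,0,-0.03,0,0,0.3]]'; python3 -m creep '[[0,0,0,-0.03,0,0,0.3]]'; python3 meas.py w8; python3 edge.py 2>/dev/null
```

```text
t: 10.75
ee_pos: [0.5501, -0.1515, 0.0431]
tcp_rot: [[-0.116, 0.993, -0.001], [0.993, 0.116, 0.005], [0.005, -0.001, -1.0]]
wrist_force: [-1.2, 6.1, 4.2]
opening: 0.0364
t: 10.88
ee_pos: [0.5501, -0.1514, 0.0431]
tcp_rot: [[-0.116, 0.993, -0.002], [0.993, 0.116, 0.005], [0.006, -0.001, -1.0]]
wrist_force: [-2.0, 5.8, 3.4]
opening: 0.0368
plate tops 34333 [ 0.493 -0.107  0.1  ] [ 0.593 -0.044  0.11 ]
rect mm ((541.4243774414062, -75.37480926513672), (99.7864990234375, 52.92393493652344), 6.179126262664795)
[[489.0, -54.400001525878906], [494.70001220703125, -107.0999984741211], [593.9000244140625, -96.30000305175781], [588.2000122070312, -43.70000076293945]]
cap_grip 0.78 [251.4 275.1] 5468 med [ 0.55   -0.1533  0.0748] [ 0.529 -0.173  0.05 ] [ 0.572 -0.134  0.082] onz [[ 0.5507 -0.1635  0.058 ]]
11.075 [ 0.5501 -0.1514  0.0431] [-2.2  6.6  2.9] 0.03695347684786996
wrist port yaw 6.22 y at 0.5445 -0.0956 z 0.1068 x ext 0.493 0.5925
wrist port yaw 6.17 y at 0.5445 -0.0956 z 0.1068 x ext 0.4927 0.5927
top port yaw 6.5 y at 0.5445 -0.0932 z 0.1063 x ext 0.4951 0.589
top rod yaw 6.78 y at 0.516 0.1535 z 0.1048 x ext 0.4677 0.5673
11.225 [ 0.5501 -0.1514  0.0431] toolyaw 6.67 [-0.0016  0.0054 -1.    ] [-1.7  5.3  3.5]
```

View pics/w8.png

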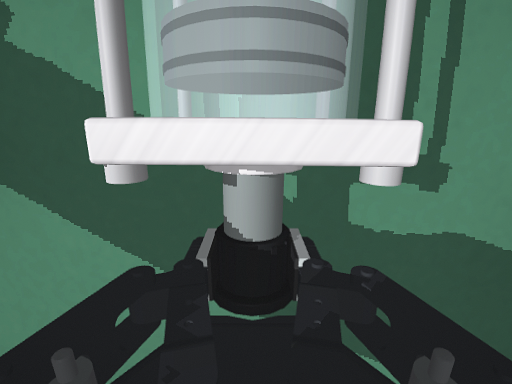

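```bash
python3 -m creep '[[0,0,0,-0.06,0,0,0.3]]';  python3 -m creep '[[0,0,0,-0.08,0,0,0.3]]'
```

```text
t: 11.35
ee_pos: [0.5501, -0.1514, 0.0431]
tcp_rot: [[-0.117, 0.993, -0.002], [0.993, 0.117, 0.007], [0.007, -0.001, -1.0]]
wrist_force: [-2.7, 7.5, 4.9]
opening: 0.0367
t: 11.48
ee_pos: [0.5501, -0.1514, 0.0431]
tcp_rot: [[-0.118, 0.993, -0.003], [0.993, 0.118, 0.009], [0.01, -0.002, -1.0]]
wrist_force: [-3.2, 7.4, 5.4]
opening: 0.0369
```

No movement at 7.5 N, about twice the cap's rub, after 15 mm of travel, so it's at its stop. Release and lift.

```bash
python3 -m creep '[[0,0,0,0,0,0,0.05],[0,0,0,0,0,0,-0.3],[0,0,0,0,0,0,-1],[0,0,0,0,0,0,-1],[0,0,0,0,0,0,-1],[0,0,0,0,0,-0.6,-1],[0,0,0,0,0,-0.9,-1],[0,0,0,0,0,-0.9,-1],[0,0,0,0,0,-0.9,-1],[0,0,0,0,0,-0.6,-1],[0,0,0,0,0,0,-1]]'
python3 - <<'E'
from h import *
p=manip.read_camera("wrist");cv2.imwrite("pics/w9.png",p["image"][:,:,::-1])
print(onz(p,[[1,1]],0))
E
```

```text
t: 12.85
ee_pos: [0.5514, -0.1565, 0.1477]
tcp_rot: [[-0.116, 0.993, 0.001], [0.993, 0.116, 0.003], [0.003, 0.002, -1.0]]
wrist_force: [0.2, -0.6, -0.4]
opening: 0.0852
[[0.28156608 0.00093491 0.        ]]
```

View pics/w9.png

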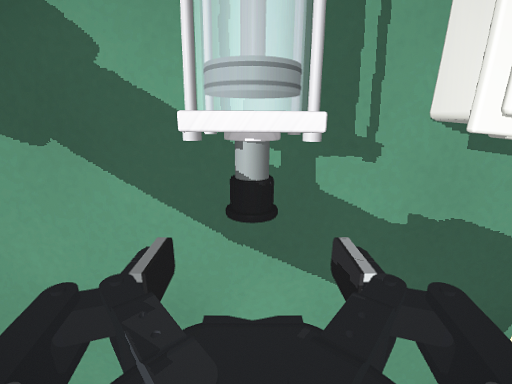

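Wrist view: the cap grip is at (251,192) and its flange at (251,211), with the grey port sleeve bared from v=140 to 180, so the cap is out. Moving over to the rod end.

```bash
python3 -m creep '[[0,0,0,0.5,0,-0.8,-1],[0,0,0,0.9,0,-0.8,-1],[0,0,0,0.9,0,-0.4,-1],[0,0,0,0.9,0,0,-1],[0,0,0,0.9,0,0,-1],[0,0,0,0.9,0,0,-1],[0,0,0,0.9,0,0,-1],[0,0,0,0.9,0,0,-1],[0,0,0,0.9,0,0,-1],[0,0,0,0.9,0,0,-1],[0,0,0,0.9,0,0,-1],[0,0,0,0.9,0,0,-1],[0,0,0,0.9,0,0,-1],[0,0,0,0.5,0,0,-1],[0,0,0,0,0,0,-1],[0,0,0,0,0,0,-1]]'; python3 meas.py w10;  python3 edge.py 2>/dev/null
```

```text
t: 14.9
ee_pos: [0.5041, 0.1693, 0.2078]
tcp_rot: [[-0.14, 0.99, 0.001], [0.99, 0.14, 0.006], [0.006, 0.002, -1.0]]
wrist_force: [-0.1, 0.3, 0.5]
opening: 0.0854
plate tops 983 [0.467 0.141 0.1  ] [0.567 0.164 0.11 ]
rect mm ((516.8832397460938, 152.97117614746094), (99.73099517822266, 13.421454429626465), 6.96339750289917)
[[466.6000061035156, 153.60000610351562], [468.20001220703125, 140.3000030517578], [567.2000122070312, 152.39999389648438], [565.5999755859375, 165.6999969482422]]
plunger 0.68 [264.3 154. ] 1717 med [0.5109 0.2043 0.0675] [0.487 0.163 0.036] [0.533 0.238 0.08 ] onz [[0.5125 0.204  0.058 ]]
15.1 [0.5043 0.1689 0.2077] [ 1.1 -0.1  0.2] 0.08541082627078403
wrist rod yaw 6.21 y at 0.516 0.153 z 0.1063 x ext 0.4672 0.5679
wrist rod yaw 6.18 y at 0.516 0.153 z 0.1064 x ext 0.467 0.5679
top port yaw 6.69 y at 0.5445 -0.0933 z 0.1061 x ext 0.4951 0.5895
top rod yaw 6.01 y at 0.516 0.1536 z 0.1048 x ext 0.4677 0.5669
15.25 [0.5043 0.1693 0.2077] toolyaw 8.0 [ 9.0e-04  6.8e-03 -1.0e+00] [-0.1  0.1  0.3]
```

View pics/w10.png

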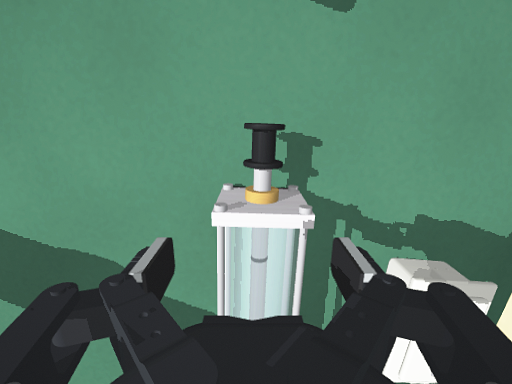

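Wrist view: the grip is at (264,145) with its flanges at v=127 and 163, the brass bush is at (262,194), and the ring shows inside the barrel at (259,260).

Run:
```python
from h import *
p=manip.read_camera("wrist")
i=cv2.resize(p["image"][110:270,190:340,::-1],None,fx=3.75,fy=3.75,interpolation=cv2.INTER_CUBIC);cv2.imwrite("pics/w11c.png",i)
X,uv=cloud(p)
o=np.array([.530,.0295]);a=np.radians(6.5);ax=np.array([-np.sin(a),np.cos(a)]);la=np.array([np.cos(a),np.sin(a)])
k=(X[:,2]>.045)&(X[:,2]<.1); S=(X[:,:2]-o)@ax; L=(X[:,:2]-o)@la
for u in (260,262,264,266):
    for v in range(120,214,2):
        m=(uv[:,0]==u)&(uv[:,1]==v)
        if m.any(): print(v,(1000*np.r_[S[m],L[m],X[m,2]]).round(1).tolist(),end=" ")
    print()
```

```text
120 [211.2, -1.5, -1.5] 122 [208.7, -1.4, -1.0] 124 [207.3, -3.7, 76.3] 126 [205.4, -3.7, 76.9] 128 [203.5, -3.6, 77.4] 130 [201.2, -3.3, 67.5] 132 [199.1, -3.2, 67.3] 134 [197.2, -3.2, 68.7] 136 [195.2, -3.1, 69.3] 138 [193.1, -3.0, 68.5] 140 [191.2, -3.0, 71.1] 142 [189.0, -2.9, 69.0] 144 [187.0, -2.8, 68.8] 146 [185.0, -2.8, 69.3] 148 [182.7, -2.7, 67.8] 150 [180.9, -2.7, 70.4] 152 [178.6, -2.5, 68.0] 154 [176.6, -2.5, 69.0] 156 [174.5, -2.4, 69.0] 158 [172.3, -2.3, 68.4] 160 [170.3, -2.3, 69.4] 162 [168.2, -2.2, 69.6] 164 [167.4, -2.4, 77.3] 166 [165.4, -2.4, 78.2] 168 [163.5, -2.4, 78.9] 170 [158.8, -1.8, 64.6] 172 [156.6, -1.7, 65.0] 174 [154.8, -1.7, 67.1] 176 [152.5, -1.6, 66.5] 178 [150.3, -1.5, 66.4] 180 [148.1, -1.5, 66.5] 182 [146.1, -1.4, 67.5] 184 [143.6, -1.3, 66.3] 186 [141.5, -1.3, 67.1] 188 [139.2, -1.2, 66.8] 190 [136.7, -1.1, 65.7] 192 [136.0, -1.2, 71.6] 194 [135.2, -1.4, 76.9] 196 [132.9, -1.3, 76.4] 198 [130.4, -1.2, 75.5] 200 [128.4, -1.1, 76.4] 202 [125.9, -1.0, 75.6] 204 [123.4, -0.9, 74.8] 206 [124.0, -1.2, 83.7] 208 [124.4, -1.4, 91.4] 210 [123.8, -1.6, 96
[... 2575 characters left out ...]
.7, 68.0] 152 [178.9, 3.7, 69.0] 154 [176.8, 3.8, 68.9] 156 [174.7, 3.9, 69.0] 158 [172.5, 4.0, 68.9] 160 [170.5, 4.0, 69.4] 162 [168.2, 4.2, 68.2] 164 [167.4, 3.8, 76.6] 166 [165.6, 3.8, 78.2] 168 [163.5, 3.8, 78.2] 170 [159.0, 4.7, 65.0] 172 [156.7, 4.8, 64.3] 174 [154.9, 4.8, 66.5] 176 [152.8, 4.9, 66.8] 178 [150.3, 5.0, 65.6] 180 [148.2, 5.1, 66.0] 182 [145.8, 5.2, 65.6] 184 [143.6, 5.3, 65.5] 186 [140.9, 5.5, 63.8] 188 [138.9, 5.5, 64.9] 190 [136.8, 5.5, 65.6] 192 [135.9, 5.3, 70.6] 194 [135.0, 5.1, 75.7] 196 [132.8, 5.2, 75.7] 198 [130.7, 5.2, 76.0] 200 [128.5, 5.3, 76.4] 202 [126.1, 5.4, 75.9] 204 [123.7, 5.6, 75.2] 206 [123.7, 5.2, 82.2] 210 [123.8, 4.5, 95.6] 212 [123.8, 4.2, 101.7]
```

View pics/w11c.png

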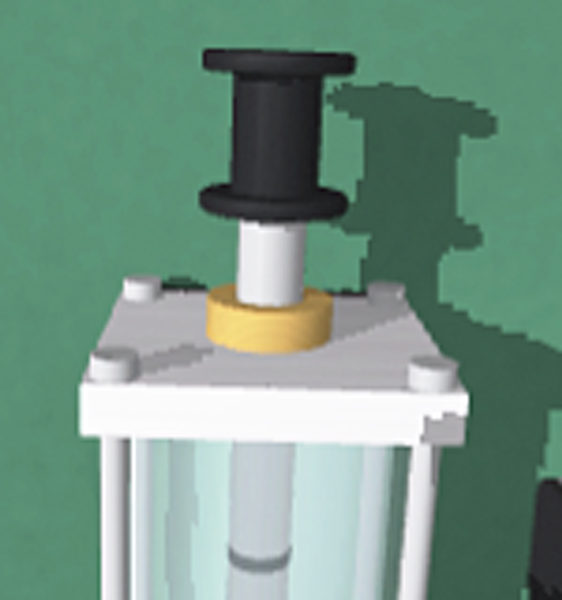

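Run:
```python
from h import *
p=manip.read_camera("wrist")
f=lambda u,v:[190+u/3.75,110+v/3.75]
pts=[f(279.5,62),f(277.5,130),f(273.5,202),f(270.5,265),f(270,300),f(261,560)]
P=onz(p,pts,.061);print(P.round(4))
print(np.degrees(np.arctan(-np.polyfit(P[:,1],P[:,0],1)[0])),np.polyfit(P[:,1],P[:,0],1))
c=onz(p,[f(81,385),f(468,393)],.107);print(c.round(4),c.mean(0).round(4))
o=manip.observe();print(np.round(o["ee_pos"],4),np.round(o["tcp_rot"],4).tolist())
```

```text
[[0.5084 0.2331 0.061 ]
 [0.5107 0.2143 0.061 ]
 [0.5126 0.1937 0.061 ]
 [0.5145 0.175  0.061 ]
 [0.516  0.1644 0.061 ]
 [0.526  0.0782 0.061 ]]
6.471435052270632 [-0.11343061  0.53471227]
[[0.4677 0.147  0.107 ]
 [0.5669 0.1586 0.107 ]] [0.5173 0.1528 0.107 ]
[0.5042 0.1695 0.2077] [[-0.1396, 0.9902, 0.0009], [0.9902, 0.1396, 0.0068], [0.0066, 0.0018, -1.0]]
```

```bash
python3 -m creep '[[0.01,-0.04,0.19,0,0,0,-1],[0,0,0,0,0,0,-1],[0,0,0,0.86,0.22,0,-1],[0,0,0,0.86,0.22,0,-1],[0,0,0,0,0,0,-1],[0,0,0,0,0,0.9,-1],[0,0,0,0,0,0.9,-1],[0,0,0,0,0,0.9,-1],[0,0,0,0,0,0.9,-1],[0,0,0,0,0,0,-1],[0,0,0,0,0,0,-1]]'; python3 meas.py w12
```

```text
t: 16.73
ee_pos: [0.5118, 0.2077, 0.1161]
tcp_rot: [[-0.104, 0.995, 0.001], [0.995, 0.104, -0.004], [-0.004, 0.001, -1.0]]
wrist_force: [0.6, -0.6, 0.1]
opening: 0.0853Traceback (most recent call last):
  File "meas.py", line 21, in <module>
    run(sys.argv[1]); o=manip.observe(); print(o["t"],o["ee_pos"].round(4) if hasattr(o["ee_pos"],"round") else o["ee_pos"],np.round(o["wrist_force"],1),o["opening"])
    ~~~^^^^^^^^^^^^^
  File "meas.py", line 9, in run
    P=X[pl]; print("plate tops",len(P),P.min(0).round(3),P.max(0).round(3))
                                       ~~~~~^^^
    return umr_minimum(a, axis, None, out, keepdims, initial, where)
ValueError: zero-size array to reduction operation minimum which has no identity
```

```bash
sed -i 's/P=X\[pl\]; print/P=X[pl]\n    if len(P): print/' meas.py; python3 -m creep '[[0,0,-0.05,0.24,-0.03,0,-1],[0,0,0,0,0,0,-1],[0,0,0,0,0,0.4,-1],[0,0,0,0,0,0,-1],[0,0,0,0,0,0,-1]]'; python3 meas.py w12
```

```text
t: 17.45
ee_pos: [0.5111, 0.2145, 0.107]
tcp_rot: [[-0.112, 0.994, 0.004], [0.994, 0.112, -0.003], [-0.004, 0.004, -1.0]]
wrist_force: [-0.1, 0.0, -0.4]
opening: 0.0855
cap_grip 0.34 [248.9 292.5] 6673 med [0.5155 0.1549 0.0751] [0.467 0.146 0.03 ] [0.567 0.23  0.191] onz [[0.516  0.1441 0.058 ]]
plunger 0.6 [252.6 224.4] 3823 med [0.5109 0.2086 0.0672] [0.486 0.162 0.038] [0.533 0.238 0.08 ] onz [[0.5122 0.2057 0.058 ]]
17.65 [0.5113 0.2145 0.1072] [0.3 0.6 0.7] 0.08573142990413549
```

View pics/w12.png

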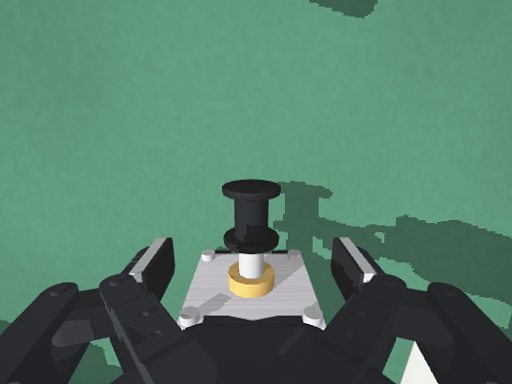

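The grip is centred at u≈252 between the pads at 172 and 335, with the bush at (251,278). Descending.

```bash
python3 -m creep '[[0.0,0.0,0,-0.04,-0.02,0.8,-1],[0,0,0,0,0,0.8,-1],[0,0,0,0,0,0.7,-1],[0,0,0,0,0,0.3,-1],[0,0,0,0,0,0,-0.5],[0,0,0,0,0,0,0],[0,0,0,0,0,0,0.15],[0,0,0,0,0,0,0.15],[0,0,0,0,0,0,0.15]]' 40; python3 meas.py w13
```

```text
t: 18.77
ee_pos: [0.513, 0.2141, 0.0411]
tcp_rot: [[-0.112, 0.994, 0.008], [0.994, 0.112, -0.002], [-0.003, 0.008, -1.0]]
wrist_force: [-0.3, -0.4, -0.2]
opening: 0.0366
plunger 0.84 [249.4 260.5] 7318 med [0.51   0.2182 0.0681] [0.486 0.189 0.035] [0.534 0.239 0.115] onz [[0.5112 0.2121 0.058 ]]
18.975 [0.5128 0.2141 0.0409] [-0.3  0.7 -0.1] 0.036293772323808086
```

View pics/w13.png

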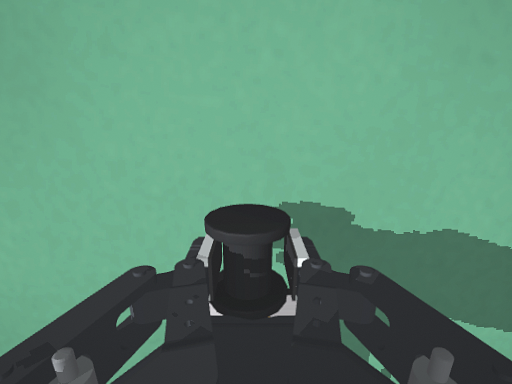

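The pads are about 1.5 mm off-centre, with the waist at 223–274 and the pads at 210 and 293. I'll correct that before closing.

```bash
python3 -m creep '[[0.055,0.02,0,0,-0.07,0,0.15],[0,0,0,0,0,0,0.15],[0,0,0,0,0,0,0.25]]'; python3 meas.py w14
```

```text
t: 19.35
ee_pos: [0.5109, 0.2138, 0.0408]
tcp_rot: [[-0.112, 0.994, -0.002], [0.994, 0.112, 0.0], [0.0, -0.001, -1.0]]
wrist_force: [0.7, -0.2, 0.2]
opening: 0.0321
plunger 0.91 [253.5 259.7] 7275 med [0.5098 0.2188 0.0682] [0.486 0.189 0.037] [0.532 0.239 0.115] onz [[0.5114 0.2126 0.058 ]]
19.55 [0.5109 0.2139 0.0408] [ 0.2 -0.2  0.3] 0.031841107289157844
```

View pics/w14.png

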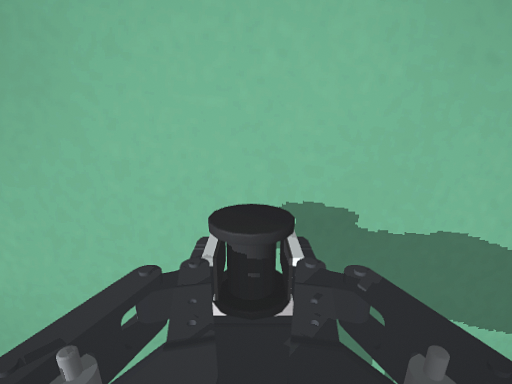

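Centred now (waist 227–278, pads 216–290). Gripping.

```bash
python3 -m creep '[[0,0,0,0,0,0,0.33],[0,0,0,0,0,0,0.39],[0,0,0,0,0,0,0.5],[0,0,0,0,0,0,0.6],[0,0,0,0,0,0,0.6]]' 40; python3 meas.py w15
```

```text
t: 20.18
ee_pos: [0.5106, 0.2138, 0.0409]
tcp_rot: [[-0.112, 0.994, -0.002], [0.994, 0.112, -0.0], [0.0, -0.002, -1.0]]
wrist_force: [-0.6, -0.3, 0.8]
opening: 0.0246
plunger 0.82 [252.3 255.4] 6574 med [0.5099 0.2215 0.0685] [0.487 0.19  0.036] [0.529 0.239 0.113] onz [[0.5102 0.2151 0.058 ]]
20.375 [0.5106 0.2139 0.0409] [-0.8 -0.8  1.1] 0.02471128062000148
```

```bash
python3 -m creep '[[0,0,0,0.1,0,0,0.6],[0,0,0,0.12,0,0,0.6],[0,0,0,0.14,0,0,0.6]]'
```

```text
t: 20.75
ee_pos: [0.5106, 0.2154, 0.0408]
tcp_rot: [[-0.108, 0.994, -0.003], [0.994, 0.108, -0.012], [-0.011, -0.005, -1.0]]
wrist_force: [-0.3, -7.1, 4.7]
opening: 0.0246
```

```bash
python3 -m creep '[[-0.03,0.08,-0.01,0.2,0,-0.02,0.6],[0,0.03,0,0.25,0,-0.02,0.6]]'
```

```text
t: 21.0
ee_pos: [0.5097, 0.2241, 0.0412]
tcp_rot: [[-0.108, 0.994, -0.001], [0.994, 0.108, 0.002], [0.002, -0.001, -1.0]]
wrist_force: [0.5, -3.0, -2.1]
opening: 0.0245
```

```bash
python3 -m creep '[[0,0,-0.01,0.25,0,0,0.6],[0,0,0,0.25,0,0,0.6],[0,0,0,0.25,0,0,0.6]]'
```

```text
t: 21.38
ee_pos: [0.5074, 0.2437, 0.041]
tcp_rot: [[-0.109, 0.994, -0.002], [0.994, 0.109, 0.001], [0.002, -0.002, -1.0]]
wrist_force: [0.6, -2.9, 0.2]
opening: 0.0246
```

```bash
python3 -m creep '[[0,0,-0.01,0.25,0,0,0.6],[0,0,0,0.25,0,0,0.6],[0,0,0,0.25,0,0,0.6],[0,0,0,0.25,0,0,0.6]]'; python3 -m creep '[[0,0,0,0.2,0,0,0.6],[0,0,0,0.15,0,0,0.6],[0,0,0,0.1,0,0,0.6],[0,0,0,0,0,0,0.6]]'
```

```text
t: 21.88
ee_pos: [0.5042, 0.2707, 0.041]
tcp_rot: [[-0.111, 0.994, -0.002], [0.994, 0.111, 0.001], [0.002, -0.002, -1.0]]
wrist_force: [0.8, -3.1, 0.1]
opening: 0.0247
t: 22.38
ee_pos: [0.5026, 0.2836, 0.041]
tcp_rot: [[-0.112, 0.994, -0.002], [0.994, 0.112, 0.002], [0.002, -0.002, -1.0]]
wrist_force: [-0.2, -1.3, -0.1]
opening: 0.0249
```

```bash
python3 edge.py 2>/dev/null
python3 - <<'E'
from h import *
for n,(r0,r1,c0,c1) in (("scene",(140,240,220,370)),("top",(180,280,140,290))):
    p=manip.read_camera(n); cv2.imwrite(f"pics/{n}2c.png",cv2.resize(p["image"][r0:r1,c0:c1,::-1],None,fx=5,fy=5,interpolation=cv2.INTER_CUBIC))
E
```

```text
top port yaw 6.67 y at 0.5445 -0.0933 z 0.1064 x ext 0.4951 0.5893
top rod yaw 6.94 y at 0.516 0.1535 z 0.1046 x ext 0.4677 0.5669
22.525 [0.5026 0.2835 0.041 ] toolyaw 6.42 [-0.0022  0.0022 -1.    ] [-0.1 -0.6 -0.1]
```

View pics/scene2c.png

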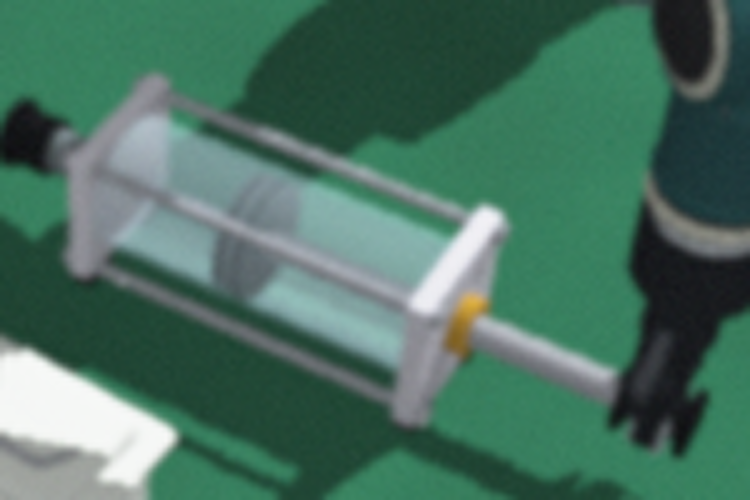

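View pics/top2c.png

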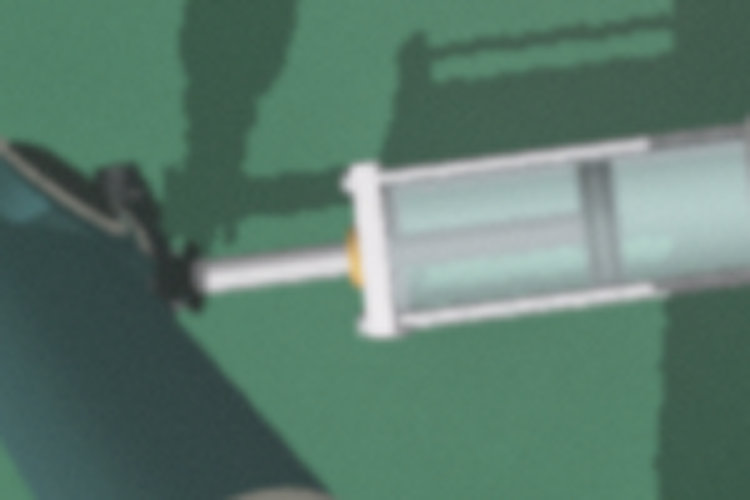

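Scene and top views agree: syringe hasn't moved, the rod is straight, and the ring is still hidden in the plate and bush. Finishing the remaining 15.5 mm or so.

```bash
python3 -m creep '[[0,0,0,0.2,0,0,0.6],[0,0,0,0.2,0,0,0.6],[0,0,0,0.12,0,0,0.6],[0,0,0,0,0,0,0.6],[0,0,0,0,0,0,0.6]]'
```

```text
t: 23.25
ee_pos: [0.5013, 0.2962, 0.0409]
tcp_rot: [[-0.111, 0.994, -0.002], [0.994, 0.111, 0.0], [0.001, -0.002, -1.0]]
wrist_force: [0.4, -3.8, 0.7]
opening: 0.0245
```

```bash
python3 -m creep '[[0,0,0,0.12,0,0,0.6],[0,0,0,0,0,0,0.6]]'
cat > chk.py <<'E'
from h import *
import sys
o=manip.observe(); print(np.round(o["ee_pos"],4),"dist",np.linalg.norm(np.array(o["ee_pos"])[:2]-[.5106,.2139]),np.round(o["wrist_force"],1))
ims=[]
for n,(r0,r1,c0,c1) in (("scene",(185,235,295,355)),("top",(215,255,170,230))):
    a=0; 
    for _ in range(2):
        p=manip.read_camera(n); a=a+p["image"][r0:r1,c0:c1,::-1].astype(float)/2
    i=cv2.resize(a.clip(0,255).astype(np.uint8),None,fx=6.6,fy=6.6,interpolation=cv2.INTER_CUBIC); ims.append(cv2.copyMakeBorder(i,0,330-i.shape[0],0,4,cv2.BORDER_CONSTANT))
cv2.imwrite(f"pics/{sys.argv[1]}.png",np.hstack(ims))
E
python3 chk.py c1
```

```text
t: 23.5
ee_pos: [0.5011, 0.2993, 0.041]
tcp_rot: [[-0.111, 0.994, -0.002], [0.994, 0.111, 0.001], [0.001, -0.002, -1.0]]
wrist_force: [0.1, -0.4, -0.4]
opening: 0.0246
[0.5011 0.2993 0.041 ] dist 0.08591353105587902 [ 0.1 -0.4 -0.4]
```

View pics/c1.png

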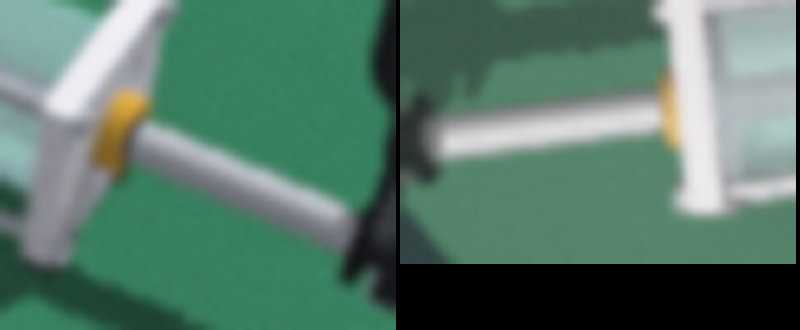

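Distance says 85.9 mm, but no ring shows by the bush yet. I'll check in the wrist view whether the grip has slipped in the pads.

Run:
```python
from h import *
p=manip.read_camera("wrist"); a=cv2.imread("pics/w15.png"); b=p["image"][:,:,::-1]
cv2.imwrite("pics/cmp.png",np.hstack([cv2.resize(x[190:330,180:320],None,fx=2.8,fy=2.8) for x in(a,b)]))
t=manip.read_camera("top")
# expected pixels
ax=np.array([-.1121,.9937,0]); g=np.array([.5011,.2993,.068])
for d in(0,23,-17-6,-110,-135,-147): print(d,proj(t,[g+ax*d/1000]).round(1))
s=manip.read_camera("scene")
for d in(0,-23,-110,-135,-147): print("scene",d,proj(s,[g+ax*d/1000]).round(1))
```

```text
0 [[165.4 235.9]]
23 [[157.9 236.9]]
-23 [[172.9 234.9]]
-110 [[201.3 231.1]]
-135 [[209.5 230.1]]
-147 [[213.4 229.5]]
scene 0 [[356.4 221.2]]
scene -23 [[349. 218.]]
scene -110 [[321.8 206.4]]
scene -135 [[314.3 203.2]]
scene -147 [[310.7 201.6]]
```

View pics/cmp.png

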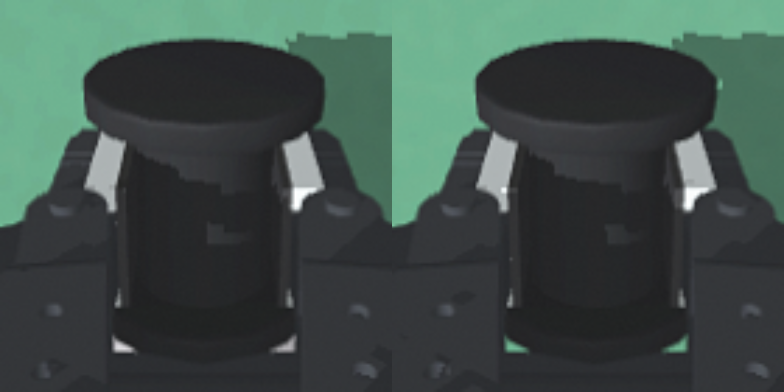

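No slip. Let me take the brightness profile along the rod near the bush in both cameras.

Run:
```python
from h import *
ax=np.array([-.1121,.9937,0]); g=np.array([.5011,.2993,.058])
for n in("top","scene"):
    a=sum(manip.read_camera(n)["image"].astype(np.float32) for _ in range(2))/2
    p=manip.read_camera(n)
    for off,z in((0,.067),(.004,.067),(-.004,.067)) if n=="top" else ((.006,.064),(.004,.067),(0,.068)):
        print(n,off)
        for d in range(-156,-96,3):
            X=g+ax*d/1000+np.array([.9937,.1121,0])*off; X[2]=z
            uv=proj(p,[X])[0].astype(np.float32)
            print(d,cv2.getRectSubPix(a,(1,1),tuple(map(float,uv)))[0,0].astype(int).tolist(),end=" ")
        print()
print(manip.observe()["t"])
```

```text
top 0
-156 [210, 210, 213] -153 [227, 225, 227] -150 [233, 230, 233] -147 [233, 230, 231] -144 [229, 223, 217] -141 [221, 203, 176] -138 [207, 178, 131] -135 [189, 165, 127] -132 [179, 168, 155] -129 [179, 176, 176] -126 [180, 180, 182] -123 [181, 181, 182] -120 [181, 181, 182] -117 [181, 181, 182] -114 [181, 181, 182] -111 [179, 180, 181] -108 [180, 180, 181] -105 [180, 180, 182] -102 [181, 181, 183] -99 [182, 181, 184] 
top 0.004
-156 [210, 210, 213] -153 [227, 225, 228] -150 [233, 231, 233] -147 [233, 230, 231] -144 [227, 221, 217] -141 [212, 195, 172] -138 [193, 167, 124] -135 [169, 148, 111] -132 [147, 140, 123] -129 [137, 139, 135] -126 [137, 143, 140] -123 [138, 143, 142] -120 [138, 144, 142] -117 [139, 144, 142] -114 [139, 144, 143] -111 [139, 144, 143] -108 [139, 144, 143] -105 [140, 144, 143] -102 [140, 145, 143] -99 [139, 145, 143] 
top -0.004
-156 [209, 209, 212] -153 [226, 224, 227] -150 [233, 231, 233] -147 [234, 231, 232] -144 [232, 224, 218] -141 [226, 208, 179] -138 [217, 187, 135] -135 [206, 180, 140] -132 [204, 193, 181] -129 [210, 208, 208] -126 [213, 212, 214] -1
[... 766 characters left out ...]
 -135 [135, 106, 54] -132 [119, 106, 90] -129 [133, 133, 137] -126 [154, 157, 164] -123 [162, 166, 173] -120 [163, 166, 174] -117 [164, 167, 175] -114 [163, 165, 174] -111 [164, 167, 174] -108 [163, 167, 173] -105 [163, 167, 174] -102 [162, 166, 173] -99 [164, 167, 174] 
scene 0
-156 [183, 184, 192] -153 [165, 165, 172] -150 [162, 155, 149] -147 [169, 146, 109] -144 [178, 143, 71] -141 [181, 142, 53] -138 [174, 135, 50] -135 [150, 118, 59] -132 [129, 115, 94] -129 [146, 148, 149] -126 [165, 173, 176] -123 [170, 179, 182] -120 [174, 184, 187] -117 [176, 184, 189] -114 [179, 186, 192] -111 [177, 185, 190] -108 [174, 183, 187] -105 [175, 184, 188] -102 [170, 181, 184] -99 [174, 184, 188] 
24.15
```

In the scene camera there's a dark dip at the rod/bush junction equal to about 2.8 mm of ring. From above it is about 0.6 mm, and the bush rim should hide about 2 mm there. Both fit the ring's middle being level with the face. One last check for drift, the cap and the bystanders.

```bash
python3 edge.py 2>/dev/null
python3 - <<'E'
from h import *
o=manip.observe();print(np.linalg.norm(np.array(o["ee_pos"])[:2]-[.5106,.2139]),np.round(o["wrist_force"],1),o["opening"])
p=manip.read_camera("top");cv2.imwrite("pics/topf.png",p["image"][:,:,::-1])
for t in("tub","meter","mouthpiece","cap_grip"):
    for d in manip.trace(t,p)[:2]:
        X,_=cloud(p,d["mask"]);print(t,round(d["score"],2),(np.array(d["centre"])*[512,384]).round(1),np.median(X,0).round(3))
s=manip.read_camera("scene");print([(round(d["score"],2),(np.array(d["centre"])*[512,384]).round(0).tolist()) for d in manip.find_in("mouthpiece",s)])
E
```

```text
top port yaw 6.39 y at 0.5445 -0.0932 z 0.1065 x ext 0.4951 0.5896
top rod yaw 6.77 y at 0.516 0.1536 z 0.105 x ext 0.4677 0.5672
24.3 [0.5011 0.2992 0.041 ] toolyaw 6.36 [-2.2e-03  6.0e-04 -1.0e+00] [-0.5  2.6 -1. ]
0.08581636511834119 [-0.5  2.6 -1. ] 0.024819678233055916
tub 0.93 [257.4 148.8] [0.761 0.007 0.091]
meter 0.69 [404.9 224.9] [ 0.523 -0.431  0.047]
cap_grip 0.72 [311.6 217. ] [ 0.549 -0.153  0.074]
cap_grip 0.39 [185.3 236.9] [0.508 0.232 0.065]
[(0.69, [382.0, 248.0])]
```

View pics/topf.png

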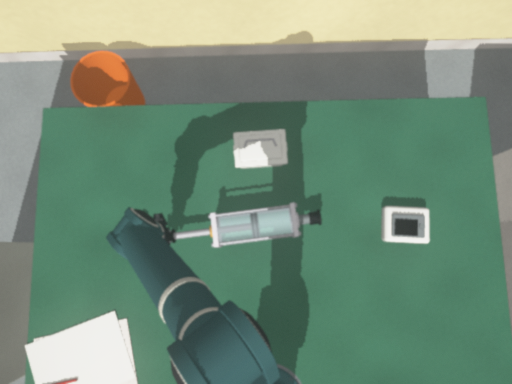

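The cap is still out, with its median y at -0.153 against -0.139 when shut. The syringe, tub, meter and mouthpiece haven't moved. The rod holds at 85.8 mm of draw, so I'm handing in.

```bash
python3 -c "
from rig import manip
print(manip.hand_in())"
```

```text
the job is handed in; nothing more can be done
None
```

I opened the port, drew the rod out to the ring, and handed the job in at about 24.5 s with the grip still held in the gripper.

- **Cap:** I pulled it 15 mm until it stopped moving at about 7.5 N, roughly twice its rub. It was still out at the last look.
- **Rod draw:** I drew the rod straight along the bore for 85.8 mm; my measurement called for 85.7 mm. It took about 3 N while sliding and about 7 N at first, because the tool tilted slightly. I corrected the tilt before going on, and the grip did not slip in the pads.
- **Ring position:** This rests on fitting faint brightness dips where the rod meets the bush, since I never got a sharp close-up. The scene camera shows about half the ring's width outside the bush. The top camera shows only a sliver, which matches what the bush rim should hide. Camera calibration is good to about 2 mm, so I expect the ring within about 1–2 mm.
- **Rest of the desk:** The syringe's end-plate faces did not move in the top view. The tub and meter are where they started. The arm hides the mouthpiece from above, but in the scene camera it is within 2 pixels of where it stood. The last wrist force reading was under 3 N.

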